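Close up the fuse housing

TASK

Close up the blue fuse housing on the bench: push the orange fuse carrier down between its two end blocks, an ear in each slot, until it clicks past the spring clips and sits flat on the bottom, then put the yellow cover on its two pins so that it lies flat on both end blocks. Leave the other things on the bench where they are.

Things in the scene. Friction and masses are not known exactly. Their poses are not given: they have to be found in the camera images.
- housing: blue fuse housing, fixed, open above, front and back. Origin: centre of its underside; z up, y along it from pin to pin. Base 110 (x) x 186 (y) x 12 high, front and back lips to z = 18; black cable gland at the +y end. Two end blocks, |y| = 48 to 88, |x| < 32, top at z = 50. Each has an upright slot in its inner face, open at the top: 22 wide (x), 15.5 deep (y), bottom at z = 12
- carrier_seat (a point): on the housing at z = 12, midway between the end blocks: the carrier's origin belongs here; axes as the housing's. In each slot two rounded steel spring clips, one each side, stand in at z = 21 and leave 11 free; the four clips let the 14 wide ears pass with about 5 N in all, centre them and then hold them down
- cover_seat (a point): on the housing at z = 50 (block tops), midway between the pins: the cover's origin belongs here; axes as the housing's. The steel pins stand on the block tops at x = 0, y = +76 and -76: 8 in diameter, 14 high, the upper 8 tapered to 3 across
- carrier: orange fuse carrier, loose, 80 g, flat on the bench. Origin: centre of its underside; z up; same either way round. Plate 50 (x) x 90 (y) x 6; at each end an ear 14 wide (x), 6 thick, to |y| = 60. Grip rib in the middle, 12 thick (x), 36 long (y), top at z = 34: pinch it across x. A cartridge fuse lies across at |y| = 32, up to z = 16. Seated, its rib top is 4 below the cover
- cover: yellow cover plate, loose, 140 g, flat on the bench. Origin: centre of its underside; z up; same either way round. Plate 64 (x) x 176 (y) x 5 thick, with a round hole 11 in diameter at x = 0, y = +76 and -76 for the housing's pins. Black grip bar in the middle, 12 thick (x), 50 long (y), top at z = 34: pinch it across x
- tape: the roll of yellowish label tape, lying flat, 95 across, 19 high; loose, not part of the job. Origin: centre of its underside
- red_bottle: the brown bottle with a red cap, standing, 58 across, 122 high; loose, not part of the job. Origin: centre of its underside
- tweezers: the steel tweezers, 16 x 129 x 8, lying between the robot and the housing; loose, not part of the job. Origin: centre of its underside
- marker: the black marker pen, 9 x 139 x 11, lying near the bottles; loose, not part of the job. Origin: centre of its underside
Mind the look-alikes: they are no part of the job. Several things look just like the carrier: the one meant starts farthest to the robot's right.

How it is judged:
On the way:
1. the carrier is pushed home: flat on the bottom of the housing with its ears in the slots, and let go (z of carrier in the frame of housing below 0.014 m and horizontal distance between carrier and carrier_seat below 0.006 m and angle between the z axis of carrier and the z axis of housing, either way round below 0.05 rad and angle between the y axis of carrier and the y axis of housing, either way round below 0.15 rad and contact force between carrier and the fingers below 0.1 N), for 0.2 s.
At the end, for the whole second after the job is handed in: carrier home in the housing (height within 2 mm, centre 6 mm, level 0.05 rad, heading 0.15 rad) and cover on both pins, flat on the end blocks (height within 2.5 mm, centre 5 mm, level 0.03 rad, heading 0.08 rad); both at rest, bystanders within 3 cm of their places (z of carrier in the frame of housing below 0.014 m and horizontal distance between carrier and carrier_seat below 0.006 m and angle between the z axis of carrier and the z axis of housing, either way round below 0.05 rad and angle between the y axis of carrier and the y axis of housing, either way round below 0.15 rad and z of cover in the frame of housing between 0.047 and 0.0525 m and horizontal distance between cover and cover_seat below 0.005 m and angle between the z axis of cover and the z axis of housing, either way round below 0.03 rad and angle between the y axis of cover and the y axis of housing, either way round below 0.08 rad and linear speed of each of cover, carrier below 0.02 m/s); the robot touches nothing.
It fails at once if the tape is moved by more than 3 cm (distance of tape from where it was at the start of the episode above 0.03 m).
It fails at once if the red bottle is moved by more than 3 cm (distance of red_bottle from where it was at the start of the episode above 0.03 m).
It fails at once if the tweezers is moved by more than 3 cm (distance of tweezers from where it was at the start of the episode above 0.03 m).
It fails at once if the marker is moved by more than 3 cm (distance of marker from where it was at the start of the episode above 0.03 m).
It also fails if it takes over 54 s, if anything falls off the work surface, if the arm or the gripper's body presses on something with over 40 N, if the wrist force passes 120 N, or if a joint passes its speed limit or range.

ROBOT

A 6-joint arm with a two-finger parallel gripper is mounted at the origin on a cart in front of the work surface, level with it; the furniture and walls round the work are solid. World frame = base frame: x ahead of the robot, y to its left, z up, the work surface at z = 0. Lengths are in m, angles in rad, forces in N, time in s.
With the tool pointing down it reaches from about 0.225 to 0.875 m from the base axis. Payload 3.4 kg.
Tool frame: the origin (TCP) lies midway between the tips of the shut fingers; the grasp point (between the pads) lies 19 mm behind it (manip.grip_point_offset is the distance from the TCP to the grasp point, in m); z points along the fingers, y is the line along which they close (so a half turn about z gives the same grasp; the last joint's range is limited). The gripper opens to 85 mm and grips with 20 to 120 N. Pads are 22 mm wide; open, the fingers measure 114 mm over their backs; the gripper's body (76 mm by 85 mm) begins 54 mm behind the grasp point. The pads swing forward as they close: fully open they stand 13 mm farther back than shut.
Start: joints at [1.125, 0.276, 1.505, -0, 1.361, -0.121], TCP at [0.184, 0.545, 0.231] pointing down, gripper open.
Joint ranges: [-2.89, 2.89], [-0.75, 2.08], [0.22, 2.7], [-1.18, 4.32], [0.11, 2.71], [-2.7, 2.7]. Speed limits (rad/s): [2.57, 2.57, 3.14, 3.14, 3.14, 3.14].

INTERFACE

Orientations are given as a unit quaternion [w, x, y, z].
In Python, from rig import manip gives the robot as it stands.
- The arm moves only by the shell command python3 -m handwheel 'ROWS' [FORCE]. ROWS is JSON, a list of rows, each an object with "translation": the shift along the tool's x, y, z in m, a list of three; "angular": the turn, a rotation vector about the tool's x, y, z in degrees, a list of three; "hand": the closure, from 0 (fully open) to 1 (shut). A call has 1 to 10 rows; each row shifts and turns the commanded pose from where the row before left it, along the tool's axes as they then stand; what a row does not reach is not made up. A row lasts 1/12 s, in which the tool goes at most 41.7 mm and 7.16 degrees, less where a joint would pass 70% of its speed; a pose out of reach is approached as far as the arm can. A call with a gripper value outside its range is refused whole. The fingers move at their own pace and stop on an object; FORCE is the grip in N (left out, the last holds). Time passes only in rows, so rows that do not move let the fingers close. It gives the time, the measured TCP pose, the force, the opening and the grip force at its end, in the units of the state.
- manip.get_state(): the state, without advancing time (a new reading comes with each control period).
- manip.get_image(name): name is "side" or "top"; returns the picture (384x512x3 uint8, red, green, blue); there is no depth.
- manip.camera_info(name): a dict with "camera_matrix" (3x3 intrinsics, pixels), "eye" and "orientation" of the camera in the world. Camera axes: x right, y down, z forward; pixel columns grow to the right and rows downward; lengths in m; the calibration is good to about 2 mm. A picture is of the moment at which its call begins. camera_info takes no time and is no camera call.
- manip.sign_off(): hands the job in; it is judged then, once.
The state is a dict: "clock": time; "qpos": joint angles; "qd": joint speeds; "effort": joint torques, N m; "position": TCP position; "ee_rot": TCP orientation; "contact_force": force on the tool from outside, world axes, zero at the start; "moment": the same for the moment, N m; "width": finger opening in m; "gripper_force": force on a finger pad.
Only numpy, scipy, OpenCV 4.12 (cv2) and the standard library are available. Lean on these libraries where they do the work, as an engineer would, in place of code of your own. Each camera call takes 0.05 s, during which the arm holds its last target. There are 200 camera calls.

## Working session

There is one attempt and no reset: what is moved stays moved. The work goes in short steps, Python scripts to look and compute and a shell command to move; the robot and the scene stay as the last step left them, time stands still between calls to the robot, and variables do not carry over. Pictures are saved under pics/ and viewed, at most 10 in all, crops included, and the job is handed in when it is done.

```bash
mkdir -p pics; ls; python3 - <<'E'
from rig import manip
import cv2
for n in("top","side"):
    im=manip.get_image(n); cv2.imwrite(f"pics/{n}0.png",im[:,:,::-1])
    print(n,manip.camera_info(n))
s=manip.get_state(); print(s, manip.grip_point_offset)
E
```

```text
pics
top {'camera_matrix': array([[439.68025079,   0.        , 262.99455302],
       [  0.        , 439.68025079, 197.1321317 ],
       [  0.        ,   0.        ,   1.        ]]), 'eye': array([0.42246583, 0.0542704 , 1.16828337]), 'orientation': array([-0.03521301,  0.71145855, -0.70117205,  0.03073317])}
side {'camera_matrix': array([[404.22730255,   0.        , 258.46497199],
       [  0.        , 404.22730255, 190.43695895],
       [  0.        ,   0.        ,   1.        ]]), 'eye': array([ 0.09962782, -0.71914694,  0.77742171]), 'orientation': array([-0.41673582,  0.86877557, -0.24597036,  0.10516103])}
{'clock': 0.1, 'qpos': array([ 1.12501789e+00,  2.76522271e-01,  1.50605895e+00,  3.94584575e-05,
        1.36073475e+00, -1.21033580e-01]), 'qd': array([ 1.08544307e-03, -1.90996194e-03, -3.74774551e-03, -5.65655077e-05,
       -3.99374110e-04, -1.13575394e-03]), 'effort': array([ 1.31710105e-03, -4.17696548e+01, -2.46403474e+01,  9.54856631e-06,
        5.82255016e-03, -4.10764287e-06]), 'position': array([0.18325257, 0.54448032, 0.23051076]), 'ee_rot': array([-2.59465743e-04,  1.61663896e-01,  9.86845500e-01, -8.21891201e-04]), 'contact_force': array([ 0.44821676, -0.11056871, -0.67348189]), 'moment': array([-0.0288982 ,  0.02416477,  0.00675549]), 'gripper_force': 0.0, 'width': 0.08514018095300366} 0.0187
```

View pics/top0.png

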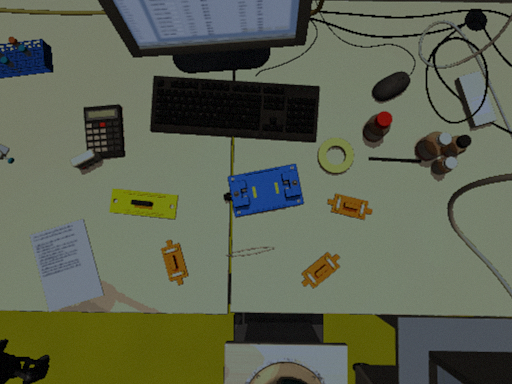

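View pics/side0.png

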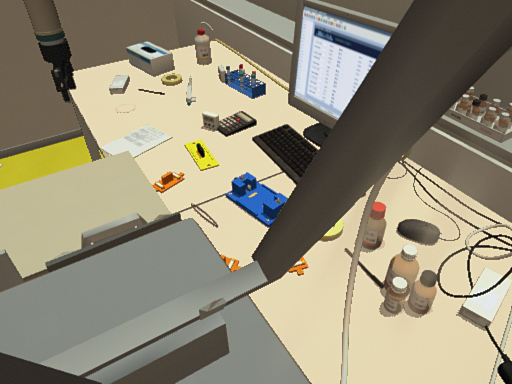

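The top view shows the housing at (265,190), the target carrier at (350,206), being the rightmost orange one, the cover at (143,204) and the tape at (335,155). Next I measure them.

```bash
cat > h.py <<'E'
import numpy as np, cv2
from scipy.spatial.transform import Rotation as R
from rig import manip
def cam(n):
    c=manip.camera_info(n); q=c["orientation"]
    return c["camera_matrix"],c["eye"],R.from_quat(np.r_[q[1:],q[0]]).as_matrix()
def ray(n,uv,z):
    K,e,M=cam(n); uv=np.atleast_2d(uv).astype(float)
    d=(np.c_[uv,np.ones(len(uv))]@np.linalg.inv(K).T)@M.T
    return e+d*((z-e[2])/d[:,2])[:,None]
def proj(n,P):
    K,e,M=cam(n); p=((np.atleast_2d(P)-e)@M)@K.T
    return p[:,:2]/p[:,2:]
def mask(im,lo,hi):
    return cv2.inRange(cv2.cvtColor(im,cv2.COLOR_RGB2HSV),lo,hi)
ORANGE=((6,140,90),(19,255,255)); YELLOW=((22,150,90),(34,255,255)); BLUE=((100,120,50),(125,255,255))
def blobs(m,amin=150):
    cs,_=cv2.findContours(m,cv2.RETR_EXTERNAL,cv2.CHAIN_APPROX_NONE)
    return [c for c in cs if cv2.contourArea(c)>amin]
def rect(n,c,z):
    P=ray(n,c[:,0,:],z)[:,:2]; r=cv2.minAreaRect((P*1000).astype(np.float32))
    b=cv2.boxPoints(r); e=[b[1]-b[0],b[2]-b[1]]; l=max(e,key=np.linalg.norm)
    return np.array(r[0]).round(1),np.sort(r[1]).round(1),round(np.degrees(np.arctan2(l[1],l[0]))%180,1)
E
python3 - <<'E'
from h import *
im=cv2.imread("pics/top0.png")[:,:,::-1].copy()
for nm,c,z in(("orange",ORANGE,.006),("yellow",YELLOW,.005),("blue",BLUE,.018)):
    for b in blobs(mask(im,*c)):
        x,y,w,h=cv2.boundingRect(b)
        if y<300 and y>100: print(nm,(x,y,w,h),*rect("top",b,z))
a=[im[160:220,215:315],im[180:230,315:385],im[180:225,100:190]]
cv=np.zeros((600,800,3),np.uint8)
cv[:360,:600]=cv2.resize(a[0],None,fx=6,fy=6,interpolation=cv2.INTER_CUBIC)
cv[360:560,:280]=cv2.resize(a[1],None,fx=4,fy=4,interpolation=cv2.INTER_CUBIC)
cv[360:585,300:750]=cv2.resize(a[2],None,fx=5,fy=5,interpolation=cv2.INTER_CUBIC)
cv2.imwrite("pics/c0.png",cv[:,:,::-1])
E
```

```text
orange (302, 253, 37, 35) [343.7 -90.9] [ 49.  115.2] 129.7
orange (161, 240, 27, 45) [357.5 292.8] [ 49.2 117.6] 17.4
orange (328, 194, 44, 25) [ 510.6 -166.7] [ 49.1 117.5] 76.7
yellow (110, 189, 68, 30) [510.4 380.6] [ 63.4 176. ] 84.5
blue (228, 164, 76, 53) [549.8  57.4] [108.6 184.1] 101.9
```

View pics/c0.png

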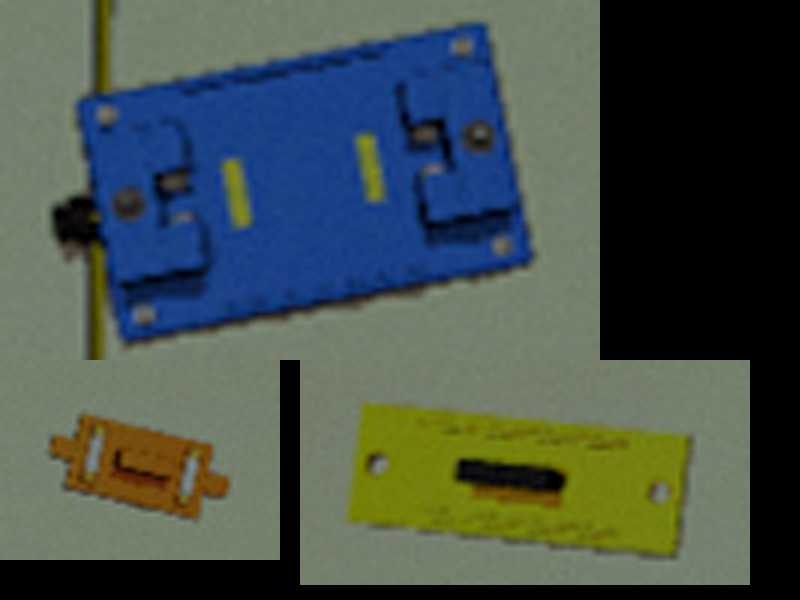

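The crop shows the housing pins at crop (128,203) and (479,137), the cover holes at (377,463) and (660,491), and the carrier lying with its ears left and right. I compute the poses from these points.

```bash
python3 - <<'E'
from h import *
f=lambda p,k,o:(np.array(p)+.5)/k-.5+np.array(o)
pins=f([[128,203],[479,137]],6,(215,160)); holes=f([[77,103],[360,131]],5,(100,180))
scr=f([[107,115],[462,46],[503,246],[144,315]],6,(215,160))
def an(P):
    d=P[0]-P[1]; return P.mean(0)[:2]*1000,np.linalg.norm(d)*1000,np.degrees(np.arctan2(d[1],d[0]))%180
for z in(.055,.060,.064): print("pins",z,*an(ray("top",pins,z)))
print("holes",*an(ray("top",holes,.005)))
S=ray("top",scr,.012); print("screws",S.mean(0)*1000)
s=manip.get_state(); q=s["ee_rot"]; M=R.from_quat(np.r_[q[1:],q[0]]).as_matrix(); print(M.round(3))
im=cv2.imread("pics/top0.png")[:,:,::-1]
# side cross-check
si=cv2.imread("pics/side0.png")[:,:,::-1].copy()
for b in blobs(mask(si,*ORANGE),60): print("side orange",rect("side",b,.006),cv2.boundingRect(b))
print(proj("side",[[.5106,-.1667,.034],[.5104,.3806,.034],[.5498,.0574,.05]]))
E
```

```text
pins 0.055 [550.25310779  56.8614586 ] 151.70040595096648 101.52811689977054
pins 0.06 [549.67918708  56.84982157] 151.01908612813253 101.5281168997705
pins 0.064 [549.22005051  56.84051194] 150.47403026986538 101.52811689977052
holes [511.0490939  380.43537946] 151.8083846691729 85.17878101350588
screws [550.69378452  56.70270122  12.        ]
[[-0.948  0.319 -0.001]
 [ 0.319  0.948 -0.002]
 [ 0.    -0.002 -1.   ]]
side orange (array([ 507.4, -204.5]), array([31.6, 56.4]), np.float32(18.6)) (288, 257, 20, 18)
side orange (array([359.6, 302.6]), array([ 65.9, 110.3]), np.float32(17.9)) (152, 172, 32, 21)
[[292.51308155 248.44295742]
 [199.97761449 146.84285516]
 [259.16696264 189.93265141]]
```

```bash
cat >> h.py <<'E'
def go(x,y,z,yaw):
    s=manip.get_state(); q=s["ee_rot"]; M=R.from_quat(np.r_[q[1:],q[0]])
    a=np.radians(yaw); Y=np.array([np.cos(a),np.sin(a),0]); Z=np.array([0,0,-1.]); T=R.from_matrix(np.c_[np.cross(Y,Z),Y,Z])
    d=np.array([x,y,z])/1000-s["position"]
    print("t",round(s["clock"],2),"pos",(s["position"]*1000).round(1),"F",s["contact_force"].round(1),"w",round(s["width"]*1000,1),"g",s["gripper_force"].round(1))
    print("tool shift mm now",(M.inv().apply(d)*1000).round(1),"| after turn",(T.inv().apply(d)*1000).round(1),"turn deg",np.degrees((M.inv()*T).as_rotvec()).round(2))
E
R='{"translation":[0,0,0],"angular":[0,0,7.1],"hand":0}'
python3 -m handwheel '[{"translation":[0,0,0],"angular":[0,0,7.1],"hand":0},{"translation":[0,0,0],"angular":[0,0,7.1],"hand":0},{"translation":[0,0,0],"angular":[0,0,7.1],"hand":0},{"translation":[0,0,0],"angular":[0,0,7.1],"hand":0},{"translation":[0,0,0],"angular":[0,0,7.1],"hand":0},{"translation":[0,0,0],"angular":[0,0,7.1],"hand":0},{"translation":[0,0,0],"angular":[0,0,7.1],"hand":0},{"translation":[0,0,0],"angular":[0,0,7.1],"hand":0},{"translation":[0,0,0],"angular":[0,0,7.1],"hand":0},{"translation":[0,0,0],"angular":[0,0,7.1],"hand":0}]' 60
python3 -c "
from h import *
go(511,-167,200,-13.3)"
```

```text
clock: 0.93
position: [0.1834, 0.5447, 0.2308]
ee_rot: [0.0, 0.707, 0.707, -0.0]
contact_force: [-0.1, -0.5, 0.3]
width: 0.0854
gripper_force: 0.0Traceback (most recent call last):
  File "<string>", line 3, in <module>
    go(511,-167,200,-13.3)
    ~~^^^^^^^^^^^^^^^^^^^^
  File "h.py", line 28, in go
    print("t",round(s["clock"],2),"pos",(s["position"]*1000).round(1),"F",s["contact_force"].round(1),"w",round(s["width"]*1000,1),"g",s["gripper_force"].round(1))
                                                                                                                                       ^^^^^^^^^^^^^^^^^^^^^^^^
AttributeError: 'float' object has no attribute 'round'
```

```bash
sed -i 's/s\["gripper_force"\].round(1)/round(float(s["gripper_force"]),1)/' h.py
python3 -m handwheel '[{"translation":[0,0,0],"angular":[0,0,6.9],"hand":0},{"translation":[0,0,0],"angular":[0,0,6.7],"hand":0},{"translation":[-0.032,0.025,0],"angular":[0,0,0],"hand":0},{"translation":[-0.032,0.025,0],"angular":[0,0,0],"hand":0},{"translation":[-0.032,0.025,0],"angular":[0,0,0],"hand":0},{"translation":[-0.032,0.025,0],"angular":[0,0,0],"hand":0},{"translation":[-0.032,0.025,0],"angular":[0,0,0],"hand":0},{"translation":[-0.032,0.025,0],"angular":[0,0,0],"hand":0},{"translation":[-0.032,0.025,0],"angular":[0,0,0],"hand":0},{"translation":[-0.032,0.025,0],"angular":[0,0,0],"hand":0}]' 60
python3 -m handwheel '[{"translation":[-0.032,0.025,0],"angular":[0,0,0],"hand":0},{"translation":[-0.032,0.025,0],"angular":[0,0,0],"hand":0},{"translation":[-0.032,0.025,0],"angular":[0,0,0],"hand":0},{"translation":[-0.032,0.025,0],"angular":[0,0,0],"hand":0},{"translation":[-0.032,0.025,0],"angular":[0,0,0],"hand":0},{"translation":[-0.032,0.025,0],"angular":[0,0,0],"hand":0},{"translation":[-0.032,0.025,0],"angular":[0,0,0],"hand":0},{"translation":[-0.032,0.025,0],"angular":[0,0,0],"hand":0},{"translation":[-0.032,0.025,0],"angular":[0,0,0],"hand":0},{"translation":[0,0,0],"angular":[0,0,0],"hand":0}]' 60
python3 -c "
from h import *
go(511,-167,150,-13.3)"
```

```text
clock: 1.77
position: [0.3197, 0.2481, 0.2311]
ee_rot: [0.0, 0.784, 0.621, -0.0]
contact_force: [1.5, -0.7, -0.1]
width: 0.085
gripper_force: 0.0
clock: 2.6
position: [0.4764, -0.0886, 0.2308]
ee_rot: [0.003, 0.785, 0.619, -0.0]
contact_force: [0.2, 0.2, -0.5]
width: 0.0855
gripper_force: 0.0
t 2.6 pos [476.4 -88.6 230.8] F [ 0.2  0.2 -0.5] w 85.5 g 0.0
tool shift mm now [-67.8  51.7  81.3] | after turn [-68.3  51.7  80.8] turn deg [ 0.21  0.23 -0.23]
```

```bash
python3 -m handwheel '[{"translation":[-0.017,0.013,0.02],"angular":[0,0,0],"hand":0},{"translation":[-0.017,0.013,0.02],"angular":[0,0,0],"hand":0},{"translation":[-0.017,0.013,0.02],"angular":[0,0,0],"hand":0},{"translation":[-0.017,0.013,0.021],"angular":[0,0,0],"hand":0},{"translation":[0,0,0.03],"angular":[0,0,0],"hand":0},{"translation":[0,0,0.03],"angular":[0,0,0],"hand":0},{"translation":[0,0,0.03],"angular":[0,0,0],"hand":0},{"translation":[0,0,0.02],"angular":[0,0,0],"hand":0},{"translation":[0,0,0],"angular":[0,0,0],"hand":0},{"translation":[0,0,0],"angular":[0,0,0],"hand":0}]' 60
python3 -c "
from h import *
go(511,-167,11,-13.3)
cv2.imwrite('pics/s1.png',cv2.resize(manip.get_image('side')[200:330,220:390,::-1],None,fx=4,fy=4))"
```

```text
clock: 3.43
position: [0.5072, -0.1592, 0.0394]
ee_rot: [-0.001, 0.784, 0.621, -0.001]
contact_force: [0.3, 0.1, 0.9]
width: 0.0854
gripper_force: 0.0
t 3.43 pos [ 507.2 -159.2   39.4] F [0.3 0.1 0.9] w 85.4 g 0.0
tool shift mm now [-6.7  5.6 28.3] | after turn [-6.7  5.5 28.4] turn deg [-0.18 -0.04  0.09]
```

View pics/s1.png

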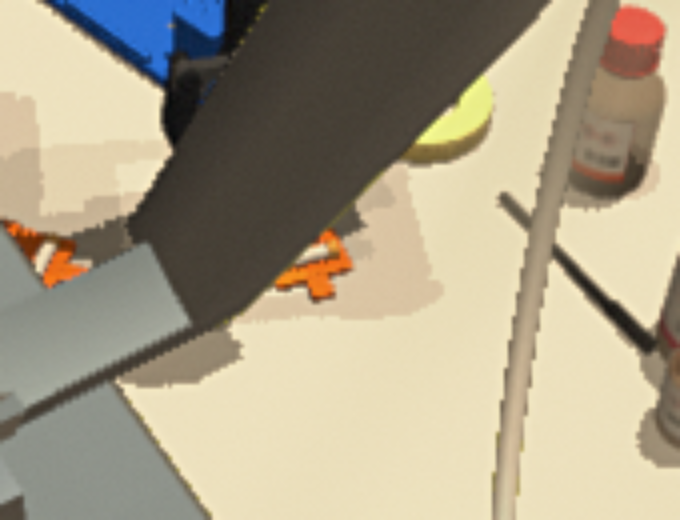

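The side view is blocked by a beam and shows only the carrier's right ear at (320,285) in the crop, so I rely on the top measurement. I'll descend and close.

```bash
python3 -m handwheel '[{"translation":[-0.0067,0.0055,0.01],"angular":[0,0,0],"hand":0},{"translation":[0,0,0.01],"angular":[0,0,0],"hand":0},{"translation":[0,0,0.0085],"angular":[0,0,0],"hand":0},{"translation":[0,0,0],"angular":[0,0,0],"hand":0.5},{"translation":[0,0,0],"angular":[0,0,0],"hand":1},{"translation":[0,0,0],"angular":[0,0,0],"hand":1},{"translation":[0,0,0],"angular":[0,0,0],"hand":1},{"translation":[0,0,0],"angular":[0,0,0],"hand":1},{"translation":[0,0,0],"angular":[0,0,0],"hand":1},{"translation":[0,0,0],"angular":[0,0,0],"hand":1}]' 60
python3 -c "
from h import *
go(511,-167,11,-13.3)"
```

```text
clock: 4.32
position: [0.5122, -0.1677, 0.0123]
ee_rot: [0.0, 0.784, 0.621, 0.0]
contact_force: [0.7, -0.2, 2.7]
width: 0.0103
gripper_force: 60.8
t 4.32 pos [ 512.2 -167.7   12.3] F [ 0.7 -0.2  2.7] w 10.3 g 60.8
tool shift mm now [ 0.4 -1.3  1.3] | after turn [ 0.4 -1.3  1.3] turn deg [0.06 0.01 0.1 ]
```

```bash
python3 -m handwheel '[{"translation":[0,0,-0.035],"angular":[0,0,0],"hand":1},{"translation":[0,0,-0.035],"angular":[0,0,0],"hand":1},{"translation":[0,0,-0.035],"angular":[0,0,0],"hand":1},{"translation":[0.038,-0.0025,0],"angular":[0,0,0],"hand":1},{"translation":[0.038,-0.0025,0],"angular":[0,0,0],"hand":1},{"translation":[0.038,-0.0025,0],"angular":[0,0,0],"hand":1},{"translation":[0.038,-0.0025,0],"angular":[0,0,0],"hand":1},{"translation":[0.038,-0.0025,0],"angular":[0,0,0],"hand":1},{"translation":[0.038,-0.0025,0],"angular":[0,0,-6],"hand":1},{"translation":[0,0,0],"angular":[0,0,-6],"hand":1}]' 60
python3 -m handwheel '[{"translation":[0,0,0],"angular":[0,0,-6.5],"hand":1},{"translation":[0,0,0],"angular":[0,0,-6.5],"hand":1},{"translation":[0,0,0],"angular":[0,0,0],"hand":1},{"translation":[0,0,0],"angular":[0,0,0],"hand":1},{"translation":[0,0,0],"angular":[0,0,0],"hand":1}]' 60
python3 -c "
from h import *
go(550.3,57,100,11.7)
im=manip.get_image('top'); cv2.imwrite('pics/t2.png',cv2.resize(im[140:240,200:330,::-1],None,fx=6,fy=6,interpolation=cv2.INTER_CUBIC))
im=manip.get_image('side'); cv2.imwrite('pics/s2.png',im[:,:,::-1])"
```

```text
clock: 5.15
position: [0.55, 0.0644, 0.1169]
ee_rot: [-0.001, 0.711, 0.703, 0.002]
contact_force: [-0.1, -0.0, -1.5]
width: 0.0104
gripper_force: 60.3
clock: 5.57
position: [0.5492, 0.0576, 0.1167]
ee_rot: [-0.0, 0.632, 0.775, -0.0]
contact_force: [-0.1, 0.4, -1.5]
width: 0.0108
gripper_force: 60.3
t 5.57 pos [549.2  57.6 116.7] F [-0.1  0.4 -1.5] w 10.8 g 60.3
tool shift mm now [-0.9  0.9 16.7] | after turn [-0.9  0.9 16.7] turn deg [-0.01 -0.01 -0.06]
```

View pics/t2.png

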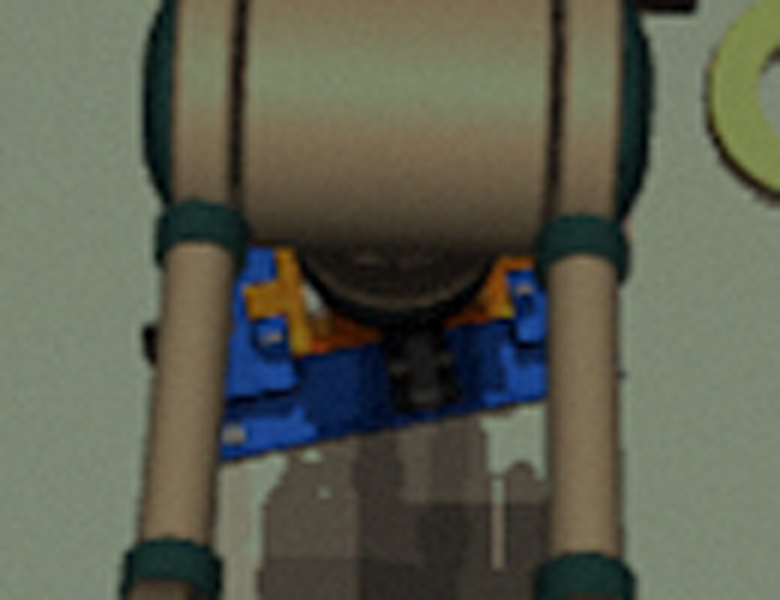

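The top crop shows the carrier's left ear end at about (247,301) and the front-left plate corner at about (300,355), over the housing's left slot. I check its position along y against the grip.

```bash
python3 - <<'E'
from h import *
f=lambda p,k,o:(np.array(p)+.5)/k-.5+np.array(o)
im=cv2.imread("pics/t2.png")[:,:,::-1].copy()
m=mask(im,(6,140,60),(22,255,255))
for b in blobs(m,300):
    x,y,w,h=cv2.boundingRect(b); print((x,y,w,h))
for nm,(u,v) in dict(ear=(247,301),corner=(299,355)).items():
    P=ray("top",f([[u,v]],6,(200,140)),.110)[0]; s=manip.get_state()["position"]
    d=P-s; a=np.radians(11.7); X=np.array([np.cos(a),np.sin(a)]);Y=np.array([-X[1],X[0]])
    print(nm,"rel TCP in housing axes mm", (d[:2]@X*1000).round(1),(d[:2]@Y*1000).round(1))
# left ear tip column for rows in ear range
for v in range(280,325,4):
    r=np.where(m[v,200:330])[0]; print(v,r.min()+200 if len(r) else None,end="; ")
s=cv2.imread("pics/s2.png"); cv2.imwrite("pics/s2c.png",cv2.resize(s[120:260,190:330],None,fx=4,fy=4))
E
```

```text
(468, 255, 65, 66)
(246, 247, 108, 109)
ear rel TCP in housing axes mm 1.3 59.3
corner rel TCP in housing axes mm -24.1 42.7
280 276; 284 267; 288 248; 292 246; 296 247; 300 247; 304 247; 308 247; 312 248; 316 250; 320 289; 324 289;
```

View pics/s2c.png

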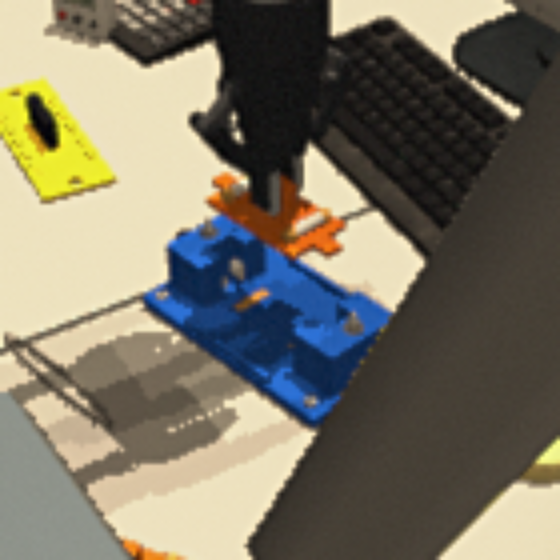

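The side view shows the carrier level in the fingers at (275,215), above the housing. I'll lower it to the slot mouth and on to just above the clips.

```bash
python3 -m handwheel '[{"translation":[0,0.0008,0.02],"angular":[0,0,0],"hand":1},{"translation":[0,0,0.02],"angular":[0,0,0],"hand":1},{"translation":[0,0,0.01],"angular":[0,0,0],"hand":1},{"translation":[0,0,0.006],"angular":[0,0,0],"hand":1},{"translation":[0,0,0.006],"angular":[0,0,0],"hand":1},{"translation":[0,0,0.006],"angular":[0,0,0],"hand":1},{"translation":[0,0,0.006],"angular":[0,0,0],"hand":1},{"translation":[0,0,0],"angular":[0,0,0],"hand":1},{"translation":[0,0,0],"angular":[0,0,0],"hand":1}]' 60
python3 -c "
from h import *
go(549.9,58,24.3,11.7)"
```

```text
clock: 6.42
position: [0.5502, 0.058, 0.0428]
ee_rot: [-0.0, 0.631, 0.776, -0.0]
contact_force: [0.4, -0.3, -1.6]
width: 0.011
gripper_force: 60.3
t 6.42 pos [550.2  58.   42.8] F [ 0.4 -0.3 -1.6] w 11.0 g 60.3
tool shift mm now [ 0.1 -0.3 18.5] | after turn [ 0.1 -0.3 18.5] turn deg [-0.   -0.    0.09]
```

No contact, so the ears are inside the slots (about 20 mm below the block tops). I'll press past the clips.

```bash
python3 -m handwheel '[{"translation":[0,0,0.004],"angular":[0,0,0],"hand":1},{"translation":[0,0,0.004],"angular":[0,0,0],"hand":1},{"translation":[0,0,0.004],"angular":[0,0,0],"hand":1},{"translation":[0,0,0.004],"angular":[0,0,0],"hand":1},{"translation":[0,0,0.003],"angular":[0,0,0],"hand":1},{"translation":[0,0,0],"angular":[0,0,0],"hand":1},{"translation":[0,0,0],"angular":[0,0,0],"hand":1}]' 60
python3 -c "
from h import *
go(549.9,58,24.3,11.7)"
```

```text
clock: 7.0
position: [0.5499, 0.058, 0.0243]
ee_rot: [-0.0, 0.631, 0.776, -0.0]
contact_force: [-2.5, 0.3, 7.7]
width: 0.0108
gripper_force: 61.4
t 7.0 pos [549.9  58.   24.3] F [-2.5  0.3  7.7] w 10.8 g 61.4
tool shift mm now [ 0. -0.  0.] | after turn [ 0. -0.  0.] turn deg [-0.01 -0.    0.09]
```

```bash
python3 -m handwheel '[{"translation":[0,0,0.001],"angular":[0,0,0],"hand":1},{"translation":[0,0,0.001],"angular":[0,0,0],"hand":1},{"translation":[0,0,0],"angular":[0,0,0],"hand":1}]' 60
python3 -c "
from h import *
go(549.9,58,24.3,11.7)"
```

```text
clock: 7.25
position: [0.5499, 0.058, 0.0242]
ee_rot: [0.0, 0.631, 0.776, 0.0]
contact_force: [-6.1, -0.7, 20.3]
width: 0.0107
gripper_force: 63.4
t 7.25 pos [549.9  58.   24.2] F [-6.1 -0.7 20.3] w 10.7 g 63.4
tool shift mm now [ 0.  -0.  -0.1] | after turn [ 0.  -0.  -0.1] turn deg [0.02 0.01 0.1 ]
```

Seated hard on the bottom (20 N, no further travel). I'll release, lift and move to the cover.

```bash
python3 -m handwheel '[{"translation":[0,0,-0.002],"angular":[0,0,0],"hand":0},{"translation":[0,0,0],"angular":[0,0,0],"hand":0},{"translation":[0,0,0],"angular":[0,0,0],"hand":0},{"translation":[0,0,0],"angular":[0,0,0],"hand":0},{"translation":[0,0,0],"angular":[0,0,0],"hand":0},{"translation":[0,0,-0.02],"angular":[0,0,0],"hand":0},{"translation":[0,0,-0.04],"angular":[0,0,0],"hand":0},{"translation":[0,0,-0.04],"angular":[0,0,0],"hand":0},{"translation":[0,0,-0.04],"angular":[0,0,0],"hand":0},{"translation":[0,0,0],"angular":[0,0,0],"hand":0}]' 60
python3 -m handwheel '[{"translation":[0.036,0.003,0],"angular":[0,0,0],"hand":0},{"translation":[0.036,0.003,0],"angular":[0,0,0],"hand":0},{"translation":[0.036,0.003,0],"angular":[0,0,0],"hand":0},{"translation":[0.036,0.003,0],"angular":[0,0,0],"hand":0},{"translation":[0.036,0.003,0],"angular":[0,0,0],"hand":0},{"translation":[0.036,0.003,0],"angular":[0,0,0],"hand":0},{"translation":[0.036,0.003,0],"angular":[0,0,0],"hand":0},{"translation":[0.036,0.003,0],"angular":[0,0,5.5],"hand":0},{"translation":[0.033,0,0],"angular":[0,0,5.5],"hand":0},{"translation":[0,0,0],"angular":[0,0,5.5],"hand":0}]' 60
python3 -c "
from h import *
go(510.7,380.5,11,-5)
im=manip.get_image('top'); cv2.imwrite('pics/t3.png',cv2.resize(im[150:230,200:330,::-1],None,fx=6,fy=6,interpolation=cv2.INTER_CUBIC))"
```

```text
clock: 8.08
position: [0.5554, 0.0579, 0.1716]
ee_rot: [0.006, 0.631, 0.776, 0.005]
contact_force: [0.7, 0.3, 1.4]
width: 0.0857
gripper_force: 0.0
clock: 8.92
position: [0.5102, 0.384, 0.1628]
ee_rot: [-0.002, 0.736, 0.677, 0.001]
contact_force: [1.1, -1.3, 0.2]
width: 0.0854
gripper_force: 0.0
t 8.92 pos [510.2 384.  162.8] F [ 1.1 -1.3  0.2] w 85.4 g 0.0
tool shift mm now [ -4.1   0.9 151.8] | after turn [ -3.4   0.8 151.8] turn deg [-0.03 -0.25  0.27]
```

View pics/t3.png

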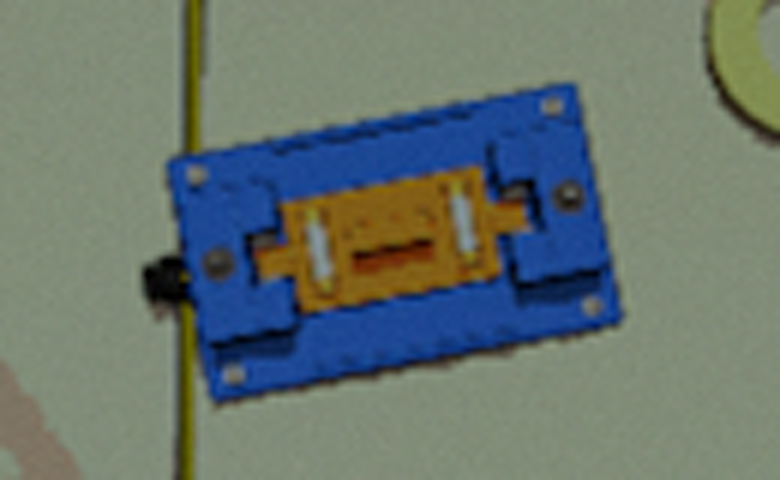

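The carrier sits in the housing: in the crop both ears are in their slots at (275,262) and (510,215), with the plate level. I'll descend on the cover and grip.

```bash
python3 -m handwheel '[{"translation":[-0.004,0.001,0.03],"angular":[0,0,0.3],"hand":0},{"translation":[0,0,0.03],"angular":[0,0,0],"hand":0},{"translation":[0,0,0.03],"angular":[0,0,0],"hand":0},{"translation":[0,0,0.03],"angular":[0,0,0],"hand":0},{"translation":[0,0,0.01],"angular":[0,0,0],"hand":0},{"translation":[0,0,0],"angular":[0,0,0],"hand":0},{"translation":[0,0,0],"angular":[0,0,0],"hand":0}]' 60
python3 -c "
from h import *
go(510.7,380.5,11,-5)"
```

```text
clock: 9.55
position: [0.5123, 0.3732, 0.0339]
ee_rot: [0.0, 0.737, 0.676, -0.0]
contact_force: [0.2, 0.1, -0.4]
width: 0.0854
gripper_force: 0.0
t 9.55 pos [512.3 373.2  33.9] F [ 0.2  0.1 -0.4] w 85.4 g 0.0
tool shift mm now [ 7.1 -2.2 22.9] | after turn [ 7.1 -2.2 22.9] turn deg [-0.01  0.01  0.  ]
```

```bash
python3 -m handwheel '[{"translation":[0.007,-0.002,0],"angular":[0,0,0],"hand":0},{"translation":[0,0,0.012],"angular":[0,0,0],"hand":0},{"translation":[0,0,0.01],"angular":[0,0,0],"hand":0},{"translation":[0,0,0],"angular":[0,0,0],"hand":0.5},{"translation":[0,0,0],"angular":[0,0,0],"hand":1},{"translation":[0,0,0],"angular":[0,0,0],"hand":1},{"translation":[0,0,0],"angular":[0,0,0],"hand":1},{"translation":[0,0,0],"angular":[0,0,0],"hand":1},{"translation":[0,0,0],"angular":[0,0,0],"hand":1},{"translation":[0,0,0],"angular":[0,0,0],"hand":1}]' 80
python3 -c "
from h import *
go(510.7,380.5,11,-5)"
```

```text
clock: 10.38
position: [0.5108, 0.3808, 0.0124]
ee_rot: [0.0, 0.737, 0.676, 0.001]
contact_force: [-0.9, -0.6, 2.7]
width: 0.0102
gripper_force: 79.6
t 10.38 pos [510.8 380.8  12.4] F [-0.9 -0.6  2.7] w 10.2 g 79.6
tool shift mm now [-0.4 -0.1  1.4] | after turn [-0.4 -0.1  1.4] turn deg [ 0.05 -0.04 -0.01]
```

```bash
python3 -m handwheel '[{"translation":[0,0,-0.03],"angular":[0,0,0],"hand":1},{"translation":[0,0,-0.04],"angular":[0,0,0],"hand":1},{"translation":[0,0,-0.04],"angular":[0,0,0],"hand":1},{"translation":[0,0,-0.02],"angular":[0,0,0],"hand":1},{"translation":[-0.0355,0.0075,0],"angular":[0,0,0],"hand":1},{"translation":[-0.0355,0.0075,0],"angular":[0,0,0],"hand":1},{"translation":[-0.0355,0.0075,0],"angular":[0,0,0],"hand":1},{"translation":[-0.0355,0.0075,0],"angular":[0,0,0],"hand":1},{"translation":[-0.0355,0.0075,0],"angular":[0,0,0],"hand":1},{"translation":[-0.0355,0.0075,0],"angular":[0,0,0],"hand":1}]' 80
python3 -m handwheel '[{"translation":[-0.0355,0.0075,0],"angular":[0,0,0],"hand":1},{"translation":[-0.0355,0.0075,0],"angular":[0,0,0],"hand":1},{"translation":[-0.0355,0.0075,0],"angular":[0,0,0],"hand":1},{"translation":[0,0,0],"angular":[0,0,-5.5],"hand":1},{"translation":[0,0,0],"angular":[0,0,-5.5],"hand":1},{"translation":[0,0,0],"angular":[0,0,-5.7],"hand":1},{"translation":[0,0,0],"angular":[0,0,0],"hand":1},{"translation":[0,0,0],"angular":[0,0,0],"hand":1},{"translation":[0,0,0],"angular":[0,0,0],"hand":1},{"translation":[0,0,0],"angular":[0,0,0],"hand":1}]' 80
python3 -c "
from h import *
go(549.9,57,100,11.7)"
```

```text
clock: 11.22
position: [0.5363, 0.1628, 0.1417]
ee_rot: [-0.0, 0.737, 0.676, -0.0]
contact_force: [1.1, -0.6, -2.1]
width: 0.0101
gripper_force: 79.0
clock: 12.05
position: [0.5497, 0.0567, 0.1417]
ee_rot: [-0.0, 0.632, 0.775, -0.0]
contact_force: [-0.7, -0.0, -2.4]
width: 0.0103
gripper_force: 79.0
t 12.05 pos [549.7  56.7 141.7] F [-0.7 -0.  -2.4] w 10.3 g 79.0
tool shift mm now [ 0.2  0.3 41.7] | after turn [ 0.2  0.3 41.7] turn deg [-0.   -0.   -0.06]
```

```bash
python3 -m handwheel '[{"translation":[0,0,0.02],"angular":[0,0,0],"hand":1},{"translation":[0,0,0.02],"angular":[0,0,0],"hand":1},{"translation":[0,0,0.014],"angular":[0,0,0],"hand":1},{"translation":[0,0,0],"angular":[0,0,0],"hand":1},{"translation":[0,0,0],"angular":[0,0,0],"hand":1},{"translation":[0,0,0],"angular":[0,0,0],"hand":1}]' 80
python3 -c "
from h import *
go(549.9,57,62.4,11.7)
im=manip.get_image('top'); si=manip.get_image('side'); cv2.imwrite('pics/t4full.png',im[:,:,::-1]); cv2.imwrite('pics/s4full.png',si[:,:,::-1])
cv=np.zeros((600,800,3),np.uint8)
cv[:400,:650]=cv2.resize(im[150:230,200:330],None,fx=5,fy=5,interpolation=cv2.INTER_CUBIC)
cv[400:,:]=cv2.resize(si[165:215,220:420],None,fx=4,fy=4,interpolation=cv2.INTER_CUBIC)
cv2.imwrite('pics/c4.png',cv[:,:,::-1])"
```

```text
clock: 12.55
position: [0.5506, 0.0566, 0.0886]
ee_rot: [0.001, 0.631, 0.775, 0.001]
contact_force: [0.8, 0.2, -0.2]
width: 0.0105
gripper_force: 78.9
t 12.55 pos [550.6  56.6  88.6] F [ 0.8  0.2 -0.2] w 10.5 g 78.9
tool shift mm now [ 0.5 -0.6 26.2] | after turn [ 0.5 -0.6 26.2] turn deg [ 0.09  0.02 -0.01]
```

View pics/c4.png

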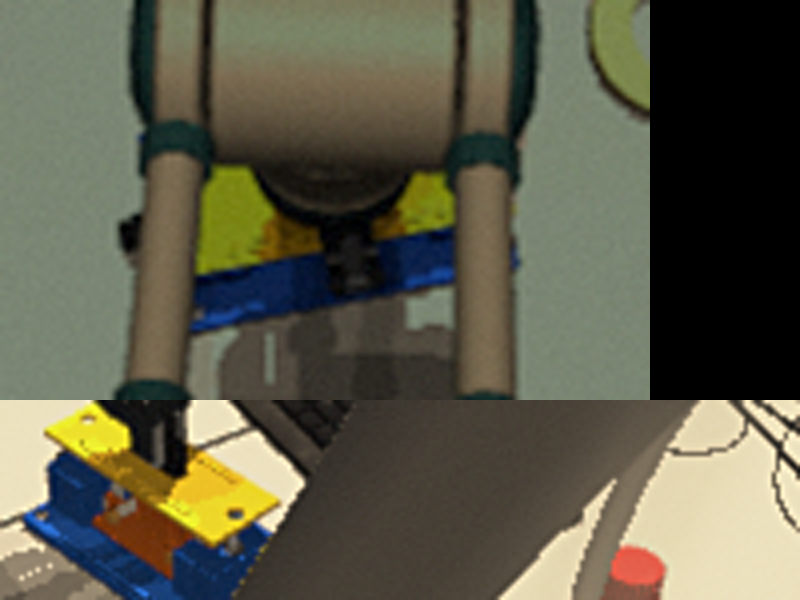

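The side view shows both cover holes, at crop (90,418) and (234,514). I cast them to the cover height and compare with the pin tips in the earlier side picture, at (208,228) and (352,318) in that crop.

```bash
python3 - <<'E'
from h import *
f=lambda p,k,o:(np.array(p)+.5)/k-.5+np.array(o)
si=cv2.imread("pics/s4full.png")
g=cv2.cvtColor(si,cv2.COLOR_BGR2GRAY).astype(float)
def refine(g,uv,r,sgn):
    u,v=np.round(uv).astype(int); w=sgn*g[v-r:v+r+1,u-r:u+r+1]; w=np.clip(w-np.median(w)-15,0,None)
    yy,xx=np.mgrid[v-r:v+r+1,u-r:u+r+1]; return np.array([(w*xx).sum(),(w*yy).sum()])/max(w.sum(),1e-9)
h0=f([[90,18],[234,114]],4,(220,165)); h=np.array([refine(g,p,3,-1) for p in h0])
p0=f([[208,226],[352,316]],4,(190,120))
def rep(n,P):
    d=P[0]-P[1]; print(n,(P*1000).round(1).tolist(),"c",(P.mean(0)*1000).round(1),"L",(np.linalg.norm(d)*1000).round(1),"ang",np.degrees(np.arctan2(d[1],d[0])).round(2))
print(h0.round(1),h.round(1))
rep("hole raw",ray("side",h0,.079)); rep("hole ref",ray("side",h,.079)); rep("pins",ray("side",p0,.062))
print(proj("side",[[.5499-.0154,.057+.0745,.062],[.5499+.0154,.057-.0745,.062]]),p0)
E
```

```text
[[242.1 169.1]
 [278.1 193.1]] [[243.1 167.6]
 [278.7 193.4]]
hole raw [[539.8, 136.4, 79.0], [568.1, -13.1, 79.0]] c [553.9  61.7  79. ] L 152.2 ang 100.74
hole ref [[545.9, 141.4, 79.0], [568.7, -14.7, 79.0]] c [557.3  63.3  79. ] L 157.8 ang 98.34
pins [[532.2, 127.6, 62.0], [565.4, -14.9, 62.0]] c [548.8  56.3  62. ] L 146.3 ang 103.14
[[241.66198214 175.18959433]
 [278.09950621 199.15728168]] [[241.625 176.125]
 [277.625 198.625]]
```

```bash
python3 - <<'E'
from h import *
a=cv2.imread("pics/side0.png"); b=cv2.imread("pics/s4full.png")
cv=np.zeros((600,800,3),np.uint8)
def put(im,c,r,x,y):  # 25x20 window x16 -> 400x300... 
    cv[y:y+300,x:x+400]=cv2.resize(im[r:r+20,c:c+26][:, :],(400,300),interpolation=cv2.INTER_CUBIC)
k=dict(w=25,h=18.75)
for (im,c,r,x,y) in((a,229,166,0,0),(a,265,189,400,0),(b,229,160,0,300),(b,265,184,400,300)):
    cv[y:y+304-4,x:x+400]=cv2.resize(im[r:r+20,c:c+25],(400,320),interpolation=cv2.INTER_CUBIC)[:300]
cv2.imwrite("pics/z4.png",cv)
E
```

```text
(no output)
```

View pics/z4.png

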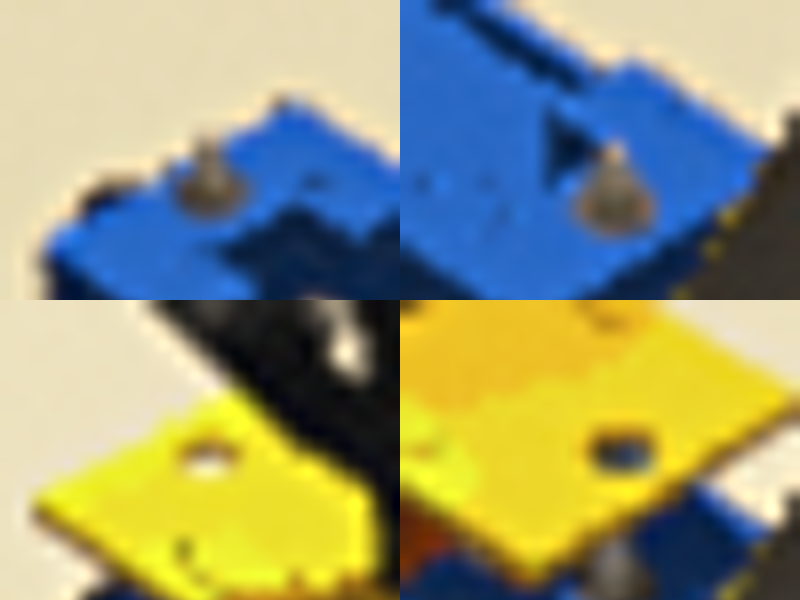

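The zoom shows the pin tips at (210,143) and (614,152), and the cover hole rims at (210,452) and (623,452).

```bash
python3 - <<'E'
from h import *
f=lambda p,o:(np.array(p)+.5)/16-.5+np.array(o)
pin=np.r_[f([[210,143]],(229,166)),f([[214,152]],(265,189))]; hole=np.r_[f([[210,152]],(229,160)),f([[223,152]],(265,184))]
def rep(n,P):
    d=P[0]-P[1]; print(n,(P[:,:2]*1000).round(1).tolist(),"c",(P.mean(0)*1000).round(1),"L",(np.linalg.norm(d)*1000).round(1),"ang",np.degrees(np.arctan2(d[1],d[0])).round(2))
rep("pins",ray("side",pin,.064)); rep("holes",ray("side",hole,.0812))
E
```

```text
pins [[535.0, 132.2], [566.2, -15.2]] c [550.6  58.5  64. ] L 150.7 ang 101.93
holes [[537.4, 134.9], [567.6, -15.4]] c [552.5  59.7  81.2] L 153.3 ang 101.36
```

Side and top agree within about 1.5 mm. I'll nudge x by -1 mm and lower onto the tapers.

```bash
python3 -m handwheel '[{"translation":[0,-0.001,0.006],"angular":[0,0,0],"hand":1},{"translation":[0,0,0.005],"angular":[0,0,0],"hand":1},{"translation":[0,0,0.004],"angular":[0,0,0],"hand":1},{"translation":[0,0,0.003],"angular":[0,0,0],"hand":1},{"translation":[0,0,0.003],"angular":[0,0,0],"hand":1},{"translation":[0,0,0],"angular":[0,0,0],"hand":1},{"translation":[0,0,0],"angular":[0,0,0],"hand":1}]' 80
python3 -c "
from h import *
go(549.9,57,62.4,11.7)"
```

```text
clock: 13.23
position: [0.5488, 0.0563, 0.0665]
ee_rot: [-0.0, 0.631, 0.775, -0.0]
contact_force: [0.6, 1.1, -1.5]
width: 0.01
gripper_force: 79.0
t 13.23 pos [548.8  56.3  66.5] F [ 0.6  1.1 -1.5] w 10.0 g 79.0
tool shift mm now [0.5 1.3 4.1] | after turn [0.5 1.3 4.1] turn deg [-0.02 -0.01 -0.01]
```

```bash
python3 -m handwheel '[{"translation":[0,0.0005,0.002],"angular":[0,0,0],"hand":1},{"translation":[0,0,0.0015],"angular":[0,0,0],"hand":1},{"translation":[0,0,0.001],"angular":[0,0,0],"hand":1},{"translation":[0,0,0],"angular":[0,0,0],"hand":1},{"translation":[0,0,0],"angular":[0,0,0],"hand":1}]' 80
python3 -c "
from h import *
go(549.9,57,62.4,11.7)"
```

```text
clock: 13.65
position: [0.5494, 0.0564, 0.0624]
ee_rot: [0.0, 0.631, 0.775, 0.0]
contact_force: [0.6, 0.3, -0.2]
width: 0.0098
gripper_force: 79.2
t 13.65 pos [549.4  56.4  62.4] F [ 0.6  0.3 -0.2] w 9.8 g 79.2
tool shift mm now [0.5 0.6 0. ] | after turn [0.5 0.6 0. ] turn deg [ 0.01 -0.   -0.01]
```

The cover is at block-top height and just touching. I'll press lightly to confirm, then release and lift.

```bash
python3 -m handwheel '[{"translation":[0,0,0.001],"angular":[0,0,0],"hand":1},{"translation":[0,0,0],"angular":[0,0,0],"hand":1}]' 80
python3 -m handwheel '[{"translation":[0,0,-0.001],"angular":[0,0,0],"hand":0.3},{"translation":[0,0,0],"angular":[0,0,0],"hand":0},{"translation":[0,0,0],"angular":[0,0,0],"hand":0},{"translation":[0,0,0],"angular":[0,0,0],"hand":0},{"translation":[0,0,0],"angular":[0,0,0],"hand":0},{"translation":[0,0,-0.02],"angular":[0,0,0],"hand":0},{"translation":[0,0,-0.04],"angular":[0,0,0],"hand":0},{"translation":[0,0,-0.04],"angular":[0,0,0],"hand":0},{"translation":[0.03,0,-0.02],"angular":[0,0,0],"hand":0},{"translation":[0.04,0,0],"angular":[0,0,0],"hand":0}]' 80
python3 -m handwheel '[{"translation":[0.04,0,0],"angular":[0,0,0],"hand":0},{"translation":[0.04,0,0],"angular":[0,0,0],"hand":0},{"translation":[0.04,0,0],"angular":[0,0,0],"hand":0},{"translation":[0.04,0,0],"angular":[0,0,0],"hand":0},{"translation":[0,0,0],"angular":[0,0,0],"hand":0},{"translation":[0,0,0],"angular":[0,0,0],"hand":0}]' 80
python3 -c "
from h import *
go(549.9,57,62.4,11.7)
im=manip.get_image('top'); si=manip.get_image('side')
for b in blobs(mask(im,*YELLOW)):
    x,y,w,h=cv2.boundingRect(b)
    if 100<y<300: print((x,y,w,h),rect('top',b,.055))
cv=np.zeros((600,800,3),np.uint8)
cv[:320,:520]=cv2.resize(im[150:230,200:330],None,fx=4,fy=4,interpolation=cv2.INTER_CUBIC)
cv[320:,:490]=cv2.resize(si[160:200,220:290],None,fx=7,fy=7,interpolation=cv2.INTER_CUBIC)
cv2.imwrite('pics/c5.png',cv[:,:,::-1])"
```

```text
clock: 13.82
position: [0.5494, 0.0564, 0.0624]
ee_rot: [0.0, 0.631, 0.775, 0.0]
contact_force: [-1.6, -0.2, 7.0]
width: 0.0104
gripper_force: 80.1
clock: 14.65
position: [0.5396, 0.1237, 0.188]
ee_rot: [0.005, 0.633, 0.774, 0.004]
contact_force: [0.4, -0.9, -0.1]
width: 0.0853
gripper_force: 0.0
clock: 15.15
position: [0.5019, 0.2835, 0.182]
ee_rot: [-0.0, 0.63, 0.777, -0.0]
contact_force: [-0.7, 0.3, -0.1]
width: 0.0854
gripper_force: 0.0
t 15.15 pos [501.9 283.5 182. ] F [-0.7  0.3 -0.1] w 85.4 g 0.0
tool shift mm now [-2.315e+02  2.000e-01  1.196e+02] | after turn [-231.5    1.1  119.6] turn deg [-0.02  0.01  0.23]
(231, 171, 71, 36) (array([549.6,  55.3]), array([ 62.5, 173.3]), np.float32(101.7))
```

View pics/c5.png

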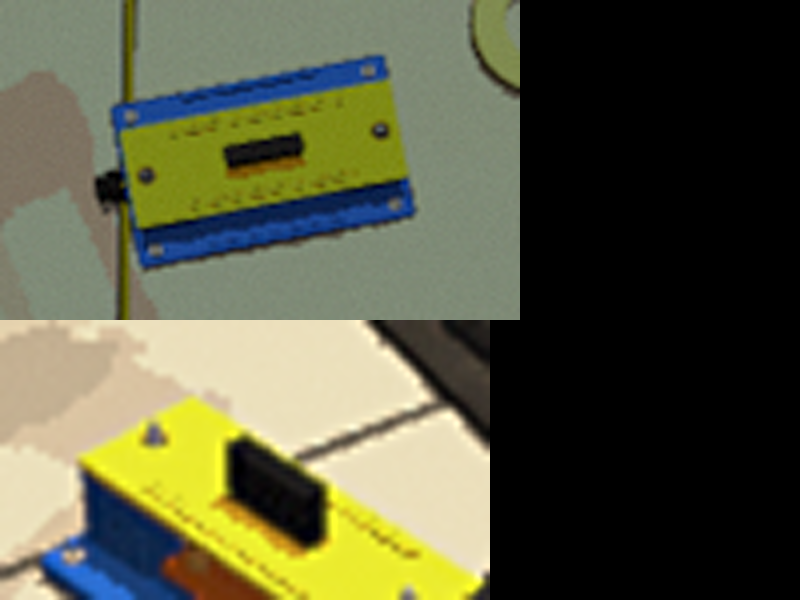

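Both pins stick up through the cover holes, at (147,175) and (380,130) in the top crop. The cover lies flat, centred at (549.6, 55.3) mm with heading 101.7°.

```bash
python3 -c "
from rig import manip
print(manip.sign_off())"
```

```text
the job is handed in; nothing more can be done
None
```

The job is handed in: the orange carrier is pressed flat on the bottom of the housing and the yellow cover lies flat with both pins through its holes. The arm is clear and I touched none of the other items; the verdict was not shown.

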